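Open the mint jar that is to be refilled

TASK

Two alike square mint jars stand braced in steel holders on the shop counter; the one to be refilled is the one with the flat oblong cardboard carton lying just beyond it, on the customer's side away from the robot. Unscrew that jar's tight lid anticlockwise until its threads let go, leaving the jar down in its holder, then lift the lid clear and finish while still holding it in the gripper, level and still, straight over the jar's mouth with its lower edge about 15 mm above the rim. Do not put the lid down or let go of it, and leave the other jar and everything else on the counter alone.

Things in the scene. Friction and masses are not known exactly. Their poses are not given: they have to be found in the camera images.
- holder_a: steel square cup screwed to the counter on the robot's left (+y) half, 77 x 77 x 40 mm high, walls and floor 5 mm, inside 67 x 67 mm, foot 125 x 77 x 3 mm. Origin: centre of its underside, on the counter; z up, x away from the robot (turned up to 23 degrees). It braces its jar, which can turn only about 3 degrees in it but can be lifted out.
- jar_a: clear square jar, 64 x 64 mm, 82 mm to the shoulder, about 0.5 kg, loose in holder_a; both jars are alike. Round neck, 40 mm diameter, rim 112 mm above the jar's underside. Origin: centre of its underside (5 mm above the counter), z up. A spring seal in the mouth pushes the lid up with about 12 N, so it is tight: 0.2 to 0.4 N m to turn. A lid pulled before it is free lifts the jar.
- jar_a_mouth (a point): centre of jar_a's mouth at the rim's height, axes as the jar. Three short rising threads round the neck hold three lugs in the lid: it is free after 43 to 52 degrees of anticlockwise turn (seen from above) and meets a stop at 86 to 94; about 75 degrees of hand turn is right, the jar's play included. It may be turned at constant height; it rises at most 3 mm by itself.
- lid_a: white round ribbed screw lid of jar_a, 58 mm diameter, 26 mm high (solid top 10 mm, skirt 16 mm), 60 g. Origin: on its axis, at the skirt's lower edge (about 97.7 mm above the jar's underside when on, 14 mm below the rim), z up. 15 mm free between skirt and the jar's shoulder. Grip it across any diameter; it stands 120 N.
- lid_a_tab (a point): outer end of the small raised bar on top of lid_a, 25 mm from its axis along the lid's x, 26 mm above the skirt's lower edge; at the start it points along the jar's x or up to 8 degrees anticlockwise of it
- holder_b: steel square cup screwed to the counter on the robot's right (-y) half, 77 x 77 x 40 mm high, walls and floor 5 mm, inside 67 x 67 mm, foot 125 x 77 x 3 mm. Origin: centre of its underside, on the counter; z up, x away from the robot (turned up to 23 degrees). It braces its jar, which can turn only about 3 degrees in it but can be lifted out.
- jar_b: clear square jar, 64 x 64 mm, 82 mm to the shoulder, about 0.5 kg, loose in holder_b; both jars are alike. Round neck, 40 mm diameter, rim 112 mm above the jar's underside. Origin: centre of its underside (5 mm above the counter), z up. A spring seal in the mouth pushes the lid up with about 12 N, so it is tight: 0.2 to 0.4 N m to turn. A lid pulled before it is free lifts the jar.
- jar_b_mouth (a point): centre of jar_b's mouth at the rim's height, axes as the jar. Three short rising threads round the neck hold three lugs in the lid: it is free after 43 to 52 degrees of anticlockwise turn (seen from above) and meets a stop at 86 to 94; about 75 degrees of hand turn is right, the jar's play included. It may be turned at constant height; it rises at most 3 mm by itself.
- lid_b: white round ribbed screw lid of jar_b, 58 mm diameter, 26 mm high (solid top 10 mm, skirt 16 mm), 60 g. Origin: on its axis, at the skirt's lower edge (about 97.7 mm above the jar's underside when on, 14 mm below the rim), z up. 15 mm free between skirt and the jar's shoulder. Grip it across any diameter; it stands 120 N.
- lid_b_tab (a point): outer end of the small raised bar on top of lid_b, 25 mm from its axis along the lid's x, 26 mm above the skirt's lower edge; at the start it points along the jar's x or up to 8 degrees anticlockwise of it
- refill: loose flat oblong cardboard carton with a paper band, 45 x 92 x 28 mm, 0.15 kg; the refill. It lies just beyond (on the side away from the robot) one of the two holders, its centre 105 to 125 mm from that jar's axis. Origin: centre of its underside, long side along its y
- tin: bystander: round flat metal tin, 62 mm diameter, 28 mm high, lying just beyond the other holder. Origin: centre of its underside
- tub: bystander: round white tub with cap, 52 mm diameter, 85 mm high, between the robot and the holders. Origin: centre of its underside
- terminal: bystander: black card payment terminal lying on the counter at the left, 130 x 75 x 32 mm. Origin: centre of its underside, long side along its x

How it is judged:
By the outcome, as a careful person would: the job done as asked, in the order asked, and still so for the second after the job is handed in, while the arm keeps its last pose, push and grip.
It also fails if it takes over 32 s, if anything falls off the work surface, if the arm or the gripper's body presses on something with over 40 N, if the wrist force passes 120 N, or if a joint passes its speed limit or range.

ROBOT

A 7-joint arm with a two-finger parallel gripper is mounted at the origin on the work surface. World frame = base frame: x ahead of the robot, y to its left, z up, the work surface at z = 0. Lengths are in mm, angles in rad, forces in N, time in s.
With the tool pointing down it reaches from about 425 to 825 mm from the base axis. Payload 3.6 kg.
Tool frame: the origin (TCP) lies midway between the tips of the shut fingers; the grasp point (between the pads) lies 19 mm behind it; y points along the fingers, z is the direction in which the jaws open and shut, and the axes are right-handed (so a half turn about y gives the same grasp; the last joint's range is limited). The gripper opens to 93 mm and grips with 3 to 60 N. Pads are 15 mm wide; open, the fingers measure 128 mm over their backs; the gripper's body (75 mm by 188 mm) begins 65 mm behind the grasp point.
Start: joints at [-1.224, 0.615, -0.013, 1.423, 0.008, 1.103, -0.04], TCP at [236.709, 605.333, 192.64] pointing down, gripper open.
Joint ranges: [-3.12, 3.12], [-0.3, 2.06], [-1.34, 1.32], [0.26, 2.42], [-1.36, 4.5], [0.01, 1.98], [-2.84, 2.84]. Speed limits (rad/s): [2.79, 2.79, 3.14, 3.14, 3.14, 3.14, 3.14].

INTERFACE

Orientations are given as a 3x3 rotation matrix whose columns are the frame's x, y, z axes.
In Python, from station import bot, eyes gives the robot as it stands.
- The arm moves only by the tool jog_arm, never from a script. Its argument "deltas" is a list of rows, each a list of 3 entries, a list of its own where there are three numbers: the turn, a rotation vector about the tool's x, y, z in rad, then the shift along the tool's x, y, z in units of 40 mm (1.0 is 40 mm), then the opening, from 0 (shut) to 1 (fully open). In form: [[[ax, ay, az], [x, y, z], fingers], ...]. A call has 1 to 10 rows; each row is the pose to reach, as a shift and turn from the pose commanded when the call began, along the tool's axes at that moment; what a row does not reach only later rows make up. A row lasts 1/12 s, in which the tool goes at most 41.7 mm and 7.16 degrees, less where a joint would pass 70% of its speed; a pose out of reach is approached as far as the arm can. A call with a gripper value outside its range is refused whole. The fingers move at their own pace and stop on an object; "squeeze" is the grip in N (left out, the last holds). Time passes only in rows, so rows that repeat a pose let the fingers close. It gives the time, the measured TCP pose, the force and the opening at its end, in the units of the state.
- bot.sense(): the state, without advancing time (a new reading comes with each control period).
- eyes.snapshot(name): name is "scene" or "top" or "wrist"; returns a dict with "frame" (480x640x3 uint8, blue, green, red), "intrinsics" (3x3 intrinsics, pixels), "extrinsics" (4x4, takes a point from world to camera coordinates). Camera axes: x right, y up, looking along -z (the intrinsics and any distortion apply to the point x, -y, -z); pixel columns grow to the right and rows downward; lengths in mm; the calibration is good to about 2 mm. A picture is of the moment at which its call begins. There is no depth.
- bot.job_done(): hands the job in, once; it reports no verdict.
The state is a dict: "time": time; "joint_positions": joint angles; "qd": joint speeds; "joint_efforts": joint torques, N m; "ee_pos": TCP position; "tcp_rot": TCP orientation; "ft_force": force on the tool from outside, world axes, zero at the start; "ft_torque": the same for the moment, N m; "finger_gap": opening from 0.0 (shut) to 1.0 (fully open).
Only numpy, scipy, OpenCV 4.12 (cv2) and the standard library are available. Lean on these libraries where they do the work, as an engineer would, in place of code of your own. Each camera call takes 0.05 s, during which the arm holds its last target. There are 200 camera calls.

## Working session

There is one attempt and no reset: what is moved stays moved. The work goes in short steps, Python scripts to look and compute and a tool call to move; the robot and the scene stay as the last step left them, time stands still between calls to the robot, and variables do not carry over. Pictures are saved under pics/ and viewed, about 8 in all and at most 12, crops included, and the job is handed in when it is done.

Besides the shell and the picture viewer there is one more tool, called after ">>>" in YAML: its name, and indented under it one key for each argument. jog_arm: Moves the arm, as the interface text tells. Its arguments: {"type":"object","properties":{"deltas":{"type":"array","items":{"type":"array"}},"squeeze":{"type":"number"}},"required":["deltas"]}

```bash
mkdir -p pics; cat > h.py <<'E'
import numpy as np, cv2
from station import bot, eyes
def ray(s,u,v):
    K=np.array(s["intrinsics"]);E=np.array(s["extrinsics"])
    d=np.linalg.solve(K,[u,v,1.0]);d=np.array([d[0],-d[1],-d[2]])
    R=E[:3,:3];return -R.T@E[:3,3],R.T@d
def at(s,u,v,z):
    o,d=ray(s,u,v);return o+d*(z-o[2])/d[2]
def proj(s,p):
    E=np.array(s["extrinsics"]);c=E[:3,:3]@np.array(p)+E[:3,3]
    q=np.array(s["intrinsics"])@[c[0],-c[1],-c[2]];return q[:2]/q[2]
E
python3 - <<'E'
from h import *
np.set_printoptions(precision=4,suppress=True)
import pickle
for n in("top","scene"):
    s=eyes.snapshot(n);cv2.imwrite(f"pics/{n}0.png",s["frame"]);pickle.dump(s,open(n+"0.pkl","wb"))
    print(n,s.keys(),s["intrinsics"],s["extrinsics"])
print({k:np.array(v) for k,v in bot.sense().items()})
E
```

```text
top dict_keys(['frame', 'intrinsics', 'extrinsics']) [[433.4079   0.     318.1755]
 [  0.     433.4079 234.6863]
 [  0.       0.       1.    ]] [[   0.0116   -0.9997    0.0224  114.1576]
 [   0.9972    0.0133    0.074  -571.7297]
 [  -0.0743    0.0215    0.997  -920.2149]
 [   0.        0.        0.        1.    ]]
scene dict_keys(['frame', 'intrinsics', 'extrinsics']) [[590.7657   0.     313.814 ]
 [  0.     590.7657 233.4838]
 [  0.       0.       1.    ]] [[    0.8893     0.4573    -0.008   -573.4787]
 [   -0.3847     0.7575     0.5274    53.1616]
 [    0.2472    -0.4659     0.8496 -1471.4353]
 [    0.         0.         0.         1.    ]]
{'time': array(0.1), 'joint_positions': array([-1.2245,  0.6158, -0.0126,  1.4247,  0.0081,  1.1034, -0.0404]), 'qd': array([-0.001 , -0.0024,  0.0014, -0.0038,  0.0001, -0.0009, -0.0028]), 'joint_efforts': array([  0.0012, -46.004 ,   0.2099, -16.6243,  -0.0612,   0.017 ,
         0.0001]), 'ee_pos': array([236.4437, 604.6601, 191.6101]), 'tcp_rot': array([[ 0.9314, -0.0008,  0.3641],
       [-0.3641, -0.0021,  0.9314],
       [ 0.    , -1.    , -0.0023]]), 'ft_force': array([-0.7235, -0.6211, -1.1994]), 'ft_torque': array([-0.0566, -0.0123, -0.0102]), 'finger_gap': array(0.9987)}
```

View pics/top0.png

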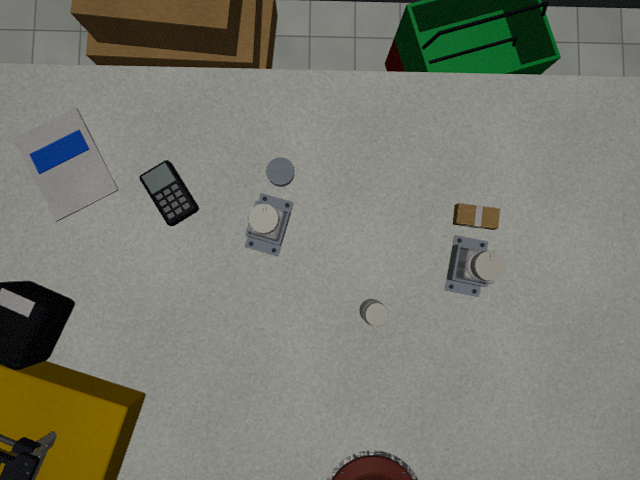

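View pics/scene0.png

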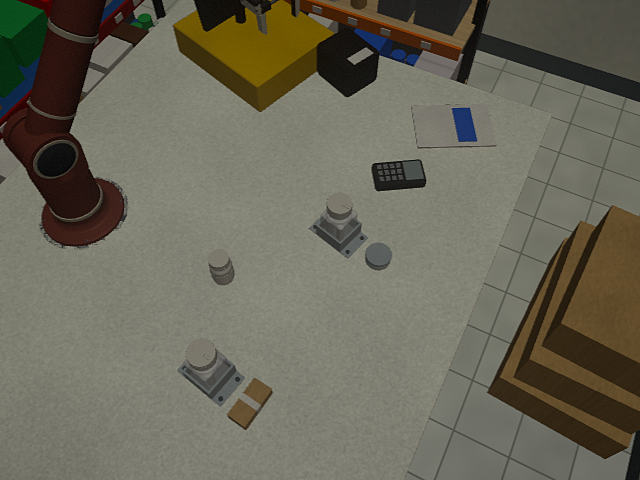

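The top view shows the carton (476,216) just beyond the right-hand jar, at (485,266). The tin (280,171) is beyond the left jar. So jar_b is the target. I'll zoom in on it next.

```bash
python3 - <<'E'
from h import *
import pickle
t=pickle.load(open("top0.pkl","rb"));s=pickle.load(open("scene0.pkl","rb"))
a=cv2.resize(t["frame"][225:305,435:515],(400,400),interpolation=cv2.INTER_CUBIC)
b=cv2.resize(s["frame"][330:410,170:250],(400,400),interpolation=cv2.INTER_CUBIC)
o=cv2.convertScaleAbs(np.hstack([a,b]),alpha=1.3);cv2.imwrite("pics/crop1.png",o)
print(at(t,487,264,128.7),at(s,201,352,128.7),at(t,475,216,28))
E
```

```text
[ 509.91124171 -202.00241285  128.7       ] [ 506.29394138 -204.92921889  128.7       ] [ 614.950292   -219.23595451   28.        ]
```

View pics/crop1.png

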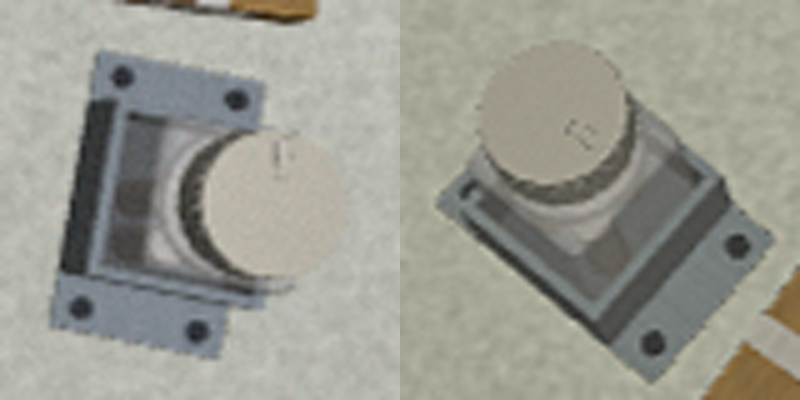

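```bash
cat >> h.py <<'E'
def R_(az):  # tool down, jaw axis at azimuth az (deg)
    a=np.radians(az);z=np.array([np.cos(a),np.sin(a),0]);y=np.array([0,0,-1.]);return np.column_stack([np.cross(y,z),y,z])
def delta(p0,R0,p1,R1):
    from scipy.spatial.transform import Rotation as r
    return r.from_matrix(R0.T@R1).as_rotvec().round(4),(R0.T@(np.array(p1)-p0)/40).round(4)
E
python3 - <<'E'
from h import *
import pickle
t=pickle.load(open("top0.pkl","rb"));s=pickle.load(open("scene0.pkl","rb"))
print(at(t,490,265.4,128.7),at(s,200.6,352,128.7),"tab",at(t,491.2,252.6,128.7))
for c in((122,77),(236,100),(80,307),(197,331)): print(at(t,435+c[0]/5-.4,225+c[1]/5-.4,3))
p=np.array([236.7,605.3,192.6]);R=R_(68.65)
print(delta(p,R,[500,250,230],R_(26.6)));print(delta(np.array([500,250,230]),R_(26.6),[507,-205,200],R_(-22)))
E
```

```text
[ 507.29105652 -207.78055273  128.7       ] [ 505.60443794 -205.28114744  128.7       ] tab [ 531.95193476 -210.55904433  128.7       ]
[ 563.84427585 -192.25816437    3.        ]
[ 554.26067485 -243.20356273    3.        ]
[ 462.00361437 -172.32511965    3.        ]
[ 452.03513123 -224.16692519    3.        ]
(array([0.    , 0.7339, 0.    ]), array([ 9.3646, -0.935 , -5.8765]))
(array([0.    , 0.8482, 0.    ]), array([10.2494,  0.75  , -4.9368]))
```

>>> jog_arm:
  deltas:
    - [[0, 0.1, 0], [1.0, -0.93, -0.6], 1]
    - [[0, 0.73, 0], [9.36, -0.93, -5.88], 1]
    - [[0, 0.73, 0], [9.36, -0.93, -5.88], 1]
    - [[0, 0.73, 0], [9.36, -0.93, -5.88], 1]
    - [[0, 0.73, 0], [9.36, -0.93, -5.88], 1]
    - [[0, 0.73, 0], [9.36, -0.93, -5.88], 1]
    - [[0, 0.73, 0], [9.36, -0.93, -5.88], 1]
    - [[0, 0.73, 0], [9.36, -0.93, -5.88], 1]
    - [[0, 0.73, 0], [9.36, -0.93, -5.88], 1]
    - [[0, 0.73, 0], [9.36, -0.93, -5.88], 1]

```text
time: 0.93
ee_pos: [479.6, 276.0, 228.7]
tcp_rot: [[0.451, -0.001, 0.892], [-0.892, -0.0, 0.451], [-0.0, -1.0, -0.001]]
ft_force: [0.8, 0.3, -0.0]
finger_gap: 1.001
```

```bash
python3 - <<'E'
from h import *
print(delta(np.array([480,276,229]),R_(26.8),[507,-207,200],R_(-22)))
E
```

```text
(array([0.    , 0.8517, 0.    ]), array([11.0823,  0.725 , -4.8419]))
```

>>> jog_arm:
  deltas:
    - [[0, 0.85, 0], [11.08, 0.72, -4.84], 1]
    - [[0, 0.85, 0], [11.08, 0.72, -4.84], 1]
    - [[0, 0.85, 0], [11.08, 0.72, -4.84], 1]
    - [[0, 0.85, 0], [11.08, 0.72, -4.84], 1]
    - [[0, 0.85, 0], [11.08, 0.72, -4.84], 1]
    - [[0, 0.85, 0], [11.08, 0.72, -4.84], 1]
    - [[0, 0.85, 0], [11.08, 0.72, -4.84], 1]
    - [[0, 0.85, 0], [11.08, 0.72, -4.84], 1]
    - [[0, 0.85, 0], [11.08, 0.72, -4.84], 1]
    - [[0, 0.85, 0], [11.08, 0.72, -4.84], 1]

```text
time: 1.77
ee_pos: [502.0, -139.0, 203.8]
tcp_rot: [[-0.372, -0.001, 0.928], [-0.928, 0.0, -0.372], [-0.0, -1.0, -0.001]]
ft_force: [-0.0, 0.1, 0.3]
finger_gap: 1.003
```

```bash
python3 - <<'E'
from h import *
s=bot.sense();p=np.array(s["ee_pos"]);R=np.array(s["tcp_rot"])
print(p,R.round(3),delta(p,R,[507,-207,200],R_(-22)),s["joint_positions"],s["time"])
E
```

```text
[ 502.02741138 -138.99500884  203.77781711] [[-0.372 -0.001  0.928]
 [-0.928  0.    -0.372]
 [-0.    -1.    -0.001]] (array([ 0.0007,  0.0026, -0.0001]), array([1.5317, 0.0938, 0.7483])) [-0.11564107  0.43699522  0.50396761  1.7888303  -0.24881209  0.9797728
  0.107107  ] 1.7667
```

>>> jog_arm:
  deltas:
    - [[0, 0, 0], [0.9, 0.05, 0.45], 1]
    - [[0, 0, 0], [1.5, 0.09, 0.75], 1]
    - [[0, 0, 0], [1.5, 0.09, 0.75], 1]
    - [[0, 0, 0], [1.5, 0.09, 0.75], 1]
    - [[0, 0, 0], [1.5, 0.09, 0.75], 1]

```text
time: 2.18
ee_pos: [507.9, -202.8, 200.0]
tcp_rot: [[-0.372, -0.001, 0.928], [-0.928, 0.002, -0.372], [-0.001, -1.0, -0.002]]
ft_force: [0.4, 1.0, -0.3]
finger_gap: 0.997
```

```bash
python3 - <<'E'
from h import *
import pickle
s=eyes.snapshot("wrist");pickle.dump(s,open("w1.pkl","wb"))
b=bot.sense();p=np.array(b["ee_pos"]);print(p,b["qd"])
print("proj",proj(s,[507,-207,128.7]),"tcp",proj(s,p))
f=s["frame"].copy()
for a in range(0,360,10):
    q=proj(s,[507+29*np.cos(np.radians(a)),-207.2+29*np.sin(np.radians(a)),128.7]).astype(int);cv2.circle(f,tuple(q),1,(0,0,255),-1)
cv2.imwrite("pics/w1.png",f)
E
```

```text
[ 508.13631328 -202.07049219  200.10551409] [-0.01483444 -0.00575379 -0.00042148 -0.00029304  0.00368535 -0.0020594
  0.00025427]
proj [318.60665814 246.26670187] tcp [317.2818856  274.11646505]
```

View pics/w1.png

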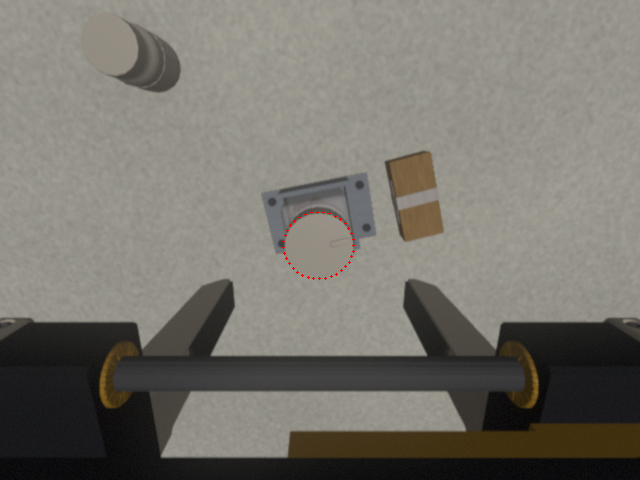

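The wrist view shows the predicted lid circle lying right on the lid, centred at (319,246). The carton is beside its holder at (415,196). The lid position (507,-207) is confirmed, so I'll descend.

>>> jog_arm:
  deltas:
    - [[0, 0, 0], [0.12, 0.6, 0.02], 1]
    - [[0, 0, 0], [0.126, 1.2, 0.02], 1]
    - [[0, 0, 0], [0.126, 1.7, 0.02], 1]
    - [[0, 0, 0], [0.126, 2.1, 0.02], 1]
    - [[0, 0, 0], [0.126, 2.4, 0.02], 1]
    - [[0, 0, 0], [0.126, 2.54, 0.02], 1]
    - [[0, 0, 0], [0.126, 2.54, 0.02], 1]
    - [[0, 0, 0], [0.126, 2.54, 0.02], 1]
  squeeze: 20

```text
time: 2.9
ee_pos: [507.4, -208.2, 99.3]
tcp_rot: [[-0.371, 0.0, 0.929], [-0.929, 0.0, -0.371], [-0.0, -1.0, 0.0]]
ft_force: [1.4, 0.5, 1.3]
finger_gap: 1.0
```

```bash
python3 - <<'E'
from h import *
s=bot.sense();p=np.array(s["ee_pos"]);R=np.array(s["tcp_rot"])
print(p,R.round(4),s["ft_force"],s["joint_positions"],s["qd"])
E
```

```text
[ 507.38797625 -208.18604435   99.28567627] [[-3.710e-01  4.000e-04  9.286e-01]
 [-9.286e-01  3.000e-04 -3.710e-01]
 [-4.000e-04 -1.000e+00  3.000e-04]] [1.37165887 0.47660164 1.2939901 ] [ 0.06982181  0.60485703  0.43584395  1.84058687 -0.35178261  0.77247395
  0.31260461] [ 0.00619138 -0.01561403  0.00969648 -0.01541695  0.00260246 -0.0003254
 -0.00100243]
```

Close gently, then squeeze to 60 N.

>>> jog_arm:
  deltas:
    - [[0, 0, 0], [-0.02, 0, 0], 0.7]
    - [[0, 0, 0], [-0.02, 0, 0], 0.6]
    - [[0, 0, 0], [-0.02, 0, 0], 0.5]
    - [[0, 0, 0], [-0.02, 0, 0], 0.3]
    - [[0, 0, 0], [-0.02, 0, 0], 0]
    - [[0, 0, 0], [-0.02, 0, 0], 0]
    - [[0, 0, 0], [-0.02, 0, 0], 0]
    - [[0, 0, 0], [-0.02, 0, 0], 0]
  squeeze: 25

```text
time: 3.57
ee_pos: [506.5, -208.3, 99.0]
tcp_rot: [[-0.373, -0.001, 0.928], [-0.928, 0.001, -0.373], [-0.0, -1.0, -0.001]]
ft_force: [-1.5, 1.5, 3.1]
finger_gap: 0.61
```

>>> jog_arm:
  deltas:
    - [[0, 0, 0], [0, 0, 0], 0]
    - [[0, 0, 0], [0, 0, 0], 0]
    - [[0, 0, 0], [0, 0, 0], 0]
  squeeze: 58

```text
time: 3.82
ee_pos: [506.7, -208.3, 99.0]
tcp_rot: [[-0.373, -0.001, 0.928], [-0.928, 0.001, -0.373], [-0.0, -1.0, -0.001]]
ft_force: [-1.5, 1.0, 4.1]
finger_gap: 0.605
```

```bash
python3 - <<'E'
from h import *
s=bot.sense();print(s)
E
```

```text
{'time': 3.8167, 'joint_positions': array([ 0.06989036,  0.60518411,  0.43650616,  1.84133772, -0.35185712,
        0.77290581,  0.31146106]), 'qd': array([-1.07583510e-03, -1.65873137e-03,  8.62010084e-05, -8.34977461e-04,
        1.23614966e-03,  1.05121186e-04,  1.09752976e-03]), 'joint_efforts': array([ 7.97140575e-02, -3.77243614e+01,  4.46527228e+00, -1.28324801e+01,
       -1.91141982e-01, -7.79886805e-01, -4.14559589e-03]), 'ee_pos': array([ 506.67494388, -208.29166519,   98.99292012]), 'tcp_rot': array([[-3.72818184e-01, -8.89430211e-04,  9.27903988e-01],
       [-9.27904398e-01,  5.42490961e-04, -3.72817829e-01],
       [-1.71784085e-04, -9.99999457e-01, -1.02755670e-03]]), 'ft_force': array([-1.5102558 ,  0.99024023,  4.07698204]), 'ft_torque': array([ 0.22812535,  0.66564849, -0.00412863]), 'finger_gap': 0.6048568669043403}
```

>>> jog_arm:
  deltas:
    - [[0, -0.04, 0], [0, 0, 0], 0]
    - [[0, -0.1, 0], [0, 0, 0], 0]
    - [[0, -0.17, 0], [0, 0, 0], 0]
    - [[0, -0.24, 0], [0, 0, 0], 0]
    - [[0, -0.31, 0], [0, 0, 0], 0]
    - [[0, -0.38, 0], [0, 0, 0], 0]
    - [[0, -0.45, 0], [0, 0, 0], 0]
    - [[0, -0.52, 0], [0, 0, 0], 0]
    - [[0, -0.59, 0], [0, 0, 0], 0]
    - [[0, -0.65, 0], [0, 0, 0], 0]
  squeeze: 58

```text
time: 4.65
ee_pos: [508.9, -208.8, 100.1]
tcp_rot: [[0.268, 0.004, 0.964], [-0.964, -0.001, 0.268], [0.002, -1.0, 0.004]]
ft_force: [-1.0, 2.0, 6.1]
finger_gap: 0.603
```

```bash
python3 - <<'E'
from h import *
s=bot.sense();print({k:np.round(s[k],3) for k in s})
E
```

```text
{'time': np.float64(4.65), 'joint_positions': array([ 0.19 ,  0.58 ,  0.246,  1.835, -0.199,  0.746,  0.814]), 'qd': array([ 0.133, -0.021, -0.209, -0.004,  0.169, -0.02 ,  0.54 ]), 'joint_efforts': array([ -0.165, -36.121,   3.047, -11.476,   0.072,  -0.322,  -0.274]), 'ee_pos': array([ 508.895, -208.752,  100.097]), 'tcp_rot': array([[ 0.268,  0.004,  0.964],
       [-0.964, -0.001,  0.268],
       [ 0.002, -1.   ,  0.004]]), 'ft_force': array([-0.959,  1.971,  6.145]), 'ft_torque': array([ 0.262,  0.139, -0.002]), 'finger_gap': np.float64(0.603)}
```

>>> jog_arm:
  deltas:
    - [[0, -0.06, 0], [0, 0, 0], 0]
    - [[0, -0.13, 0], [0, 0, 0], 0]
    - [[0, -0.2, 0], [0, 0, 0], 0]
    - [[0, -0.27, 0], [0, 0, 0], 0]
    - [[0, -0.34, 0], [0, 0, 0], 0]
    - [[0, -0.41, 0], [0, 0, 0], 0]
    - [[0, -0.48, 0], [0, 0, 0], 0]
    - [[0, -0.55, 0], [0, 0, 0], 0]
    - [[0, -0.62, 0], [0, 0, 0], 0]
    - [[0, -0.66, 0], [0, 0, 0], 0]
  squeeze: 58

```text
time: 5.48
ee_pos: [509.5, -208.8, 100.4]
tcp_rot: [[0.802, 0.005, 0.597], [-0.597, -0.001, 0.802], [0.005, -1.0, 0.003]]
ft_force: [-0.5, 1.0, 7.7]
finger_gap: 0.598
```

>>> jog_arm:
  deltas:
    - [[0, 0, 0], [0, 0, 0], 0]
    - [[0, 0, 0], [0, 0, 0], 0]
  squeeze: 58

```text
time: 5.65
ee_pos: [509.5, -208.8, 100.4]
tcp_rot: [[0.8, 0.005, 0.599], [-0.599, -0.001, 0.8], [0.005, -1.0, 0.002]]
ft_force: [-0.1, 0.4, 6.9]
finger_gap: 0.605
```

```bash
python3 - <<'E'
from h import *
s=bot.sense();print({k:np.round(s[k],3) for k in s})
R=np.array(s["tcp_rot"]);print(np.degrees(np.arctan2(R[1,2],R[0,2])))
w=eyes.snapshot("wrist")
cv2.imwrite("pics/w2.png",cv2.resize(w["frame"][100:420,120:520],(800,640))[:600])
E
```

```text
{'time': np.float64(5.65), 'joint_positions': array([ 0.315,  0.57 ,  0.054,  1.83 , -0.045,  0.738,  1.321]), 'qd': array([-0.005,  0.002,  0.005, -0.   , -0.001, -0.   , -0.002]), 'joint_efforts': array([ 5.3700e-01, -3.6211e+01,  1.2510e+00, -1.1266e+01,  1.9500e-01,
       -1.9000e-01, -2.2000e-02]), 'ee_pos': array([ 509.465, -208.783,  100.375]), 'tcp_rot': array([[ 0.8  ,  0.005,  0.599],
       [-0.599, -0.001,  0.8  ],
       [ 0.005, -1.   ,  0.002]]), 'ft_force': array([-0.051,  0.426,  6.882]), 'ft_torque': array([ 0.283,  0.062, -0.02 ]), 'finger_gap': np.float64(0.605)}
53.17189851730838
```

View pics/w2.png

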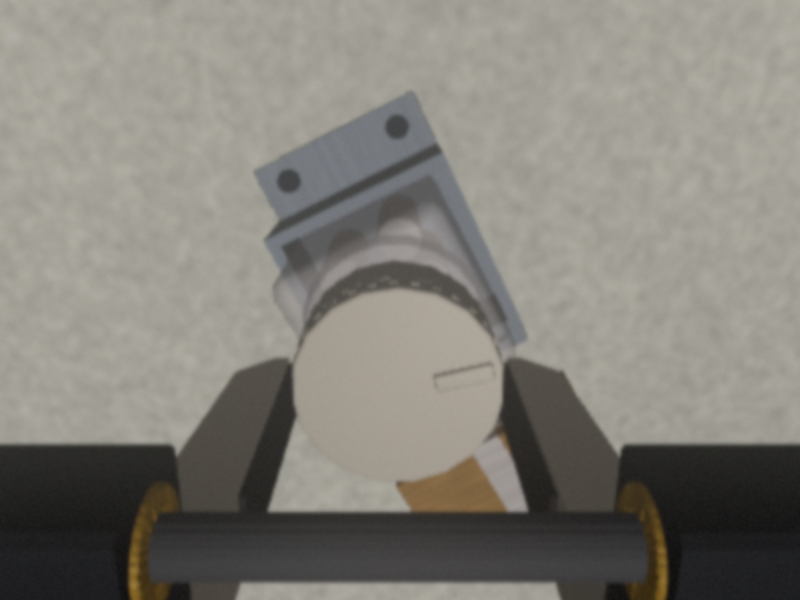

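The hand turned 75°. The tab sits in the same place relative to the fingers, about (465,375) in the crop, so nothing slipped. The wrist torque is back near zero, so the threads have let go. I'll lift a little first and check the force.

>>> jog_arm:
  deltas:
    - [[0, 0, 0], [0, -0.03, 0], 0]
    - [[0, 0, 0], [0, -0.07, 0], 0]
    - [[0, 0, 0], [0, -0.11, 0], 0]
    - [[0, 0, 0], [0, -0.15, 0], 0]
    - [[0, 0, 0], [0, -0.2, 0], 0]
    - [[0, 0, 0], [0, -0.2, 0], 0]
  squeeze: 58

```text
time: 6.2
ee_pos: [507.3, -208.7, 107.1]
tcp_rot: [[0.8, 0.0, 0.6], [-0.6, -0.0, 0.8], [0.0, -1.0, -0.0]]
ft_force: [0.6, 1.0, -1.3]
finger_gap: 0.601
```

>>> jog_arm:
  deltas:
    - [[0, 0, 0], [0, -0.05, 0], 0]
    - [[0, 0, 0], [0, -0.12, 0], 0]
    - [[0, 0, 0], [0, -0.2, 0], 0]
    - [[0, 0, 0], [0, -0.28, 0], 0]
    - [[0, 0, 0], [0, -0.36, 0], 0]
    - [[0, 0, 0], [0, -0.44, 0], 0]
    - [[0, 0, 0], [0, -0.5, 0], 0]
    - [[0, 0, 0], [0, -0.53, 0], 0]
    - [[0, 0, 0], [0, -0.53, 0], 0]
    - [[0, 0, 0], [0, -0.53, 0], 0]
  squeeze: 58

```text
time: 7.03
ee_pos: [507.1, -208.5, 128.2]
tcp_rot: [[0.8, -0.0, 0.599], [-0.599, -0.0, 0.8], [0.0, -1.0, -0.0]]
ft_force: [0.5, -0.3, -0.6]
finger_gap: 0.6
```

```bash
python3 - <<'E'
from h import *
s=bot.sense();print({k:np.round(s[k],3) for k in s})
p=s["ee_pos"]
c=eyes.snapshot("scene");f=c["frame"];w=eyes.snapshot("wrist")["frame"]
import pickle;pickle.dump(c,open("s3.pkl","wb"))
a=cv2.resize(f[320:420,160:260],(400,400),interpolation=cv2.INTER_CUBIC)
b=cv2.resize(w[120:420,170:470],(400,400))
cv2.imwrite("pics/c3.png",cv2.convertScaleAbs(np.hstack([a,b]),alpha=1.3))
E
```

```text
{'time': np.float64(7.033), 'joint_positions': array([ 0.312,  0.532,  0.058,  1.804, -0.041,  0.807,  1.318]), 'qd': array([ 0.   ,  0.003, -0.002,  0.004, -0.   , -0.001,  0.002]), 'joint_efforts': array([ 3.0000e-03, -3.9513e+01,  8.8500e-01, -1.3585e+01,  5.0000e-03,
        8.0000e-02, -0.0000e+00]), 'ee_pos': array([ 507.122, -208.453,  128.163]), 'tcp_rot': array([[ 0.8  , -0.   ,  0.599],
       [-0.599, -0.   ,  0.8  ],
       [ 0.   , -1.   , -0.   ]]), 'ft_force': array([ 0.477, -0.319, -0.629]), 'ft_torque': array([0.016, 0.018, 0.035]), 'finger_gap': np.float64(0.6)}
```

View pics/c3.png

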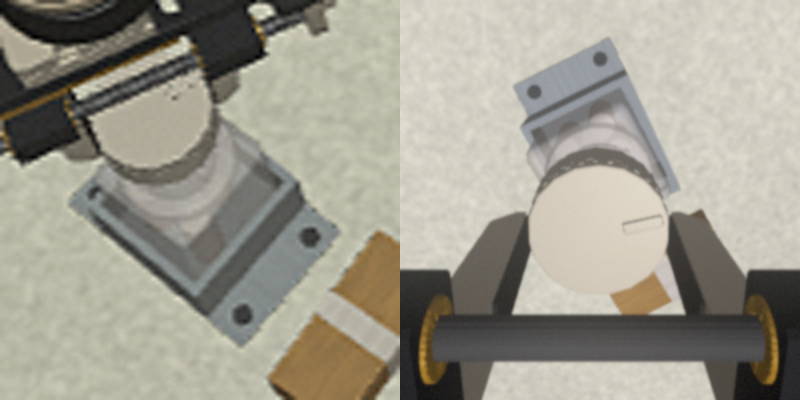

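```bash
python3 - <<'E'
from h import *
w=eyes.snapshot("wrist");p=np.array(bot.sense()["ee_pos"]);a=np.linspace(0,2*np.pi,73)
for z in(154,156,158,160,162):
    q=np.array([proj(w,[p[0]+29*np.cos(t),p[1]+29*np.sin(t),z]) for t in a]);print(z,q.min(0).round(1),q.max(0).round(1))
g=cv2.cvtColor(w["frame"],cv2.COLOR_BGR2GRAY);m=cv2.inRange(cv2.GaussianBlur(g,(3,3),0),152,255)
print("px col319 rows230-360",g[236:252,319],g[334:352,319],"row293",g[290,262:275],g[290,364:378])
E
```

```text
154 [265.4 242.2] [372.2 339.5]
156 [264.9 243.4] [372.7 341.5]
158 [264.3 244.6] [373.3 343.6]
160 [263.7 245.8] [373.9 345.7]
162 [263.1 247. ] [374.5 347.9]
px col319 rows230-360 [ 80  79  79  81  81  82  89 108 136 154 164 164 164 165 164 164] [155 155 155 155 155 154 154 160 162 163 160 160 158 161 163 163 162 161] row293 [ 51  53  49  60  99 139 153 155 155 154 155 155 156] [158 157 159 162 164 163 148  98  60  51  50  48  55  64]
```

```bash
python3 - <<'E'
from h import *
w=eyes.snapshot("wrist");s=bot.sense();p=np.array(s["ee_pos"]);a=np.linspace(0,2*np.pi,73)
c=p[:2]-1.1*np.array([.8,-.6])
for z in(156,158,160):
    q=np.array([proj(w,[c[0]+28.5*np.cos(t),c[1]+28.5*np.sin(t),z]) for t in a]);print(z,q.min(0).round(1),q.max(0).round(1))
print(c,p,s["time"],s["ft_force"],s["qd"].round(4)); bot.job_done()
E
```

```text
156 [265.7 242.3] [371.9 339.1]
158 [265.2 243.5] [372.5 341.1]
160 [264.6 244.7] [373.1 343.3]
[ 506.11127266 -207.77050134] [ 506.99127266 -208.43050134  127.95226709] 7.2333 [-1.04483092  0.05592427 -0.35189379] [-0.0006  0.0006 -0.0001 -0.0011  0.001  -0.0013  0.0018]
the job is handed in; nothing more can be done
```

I unscrewed the lid of the right-hand jar (jar_b), the one with the carton beyond it, and handed the job in at about 7.2 s, still holding the lid over the jar's mouth. No verdict was reported.

- **Turn:** I gripped the lid at 58 N and turned it 75° anticlockwise. The tab kept its place relative to the fingers, so the lid did not slip, and the wrist torque fell to about zero, so the threads were free.
- **Lift:** The wrist force while lifting stayed around -1 N. The roughly 5 N weight of the jar never showed, so it stayed in its holder, and the last picture also shows it there.
- **Final pose:** The lid is level and still.
    - **Height:** Its lower edge is at about z = 132 mm, 15 mm above the rim. I took this from the tool height and the grip offset.
    - **Centring:** Its axis is at about (506–507, -208) mm. I had measured the jar's axis at (507, -207) and its holder's centre at (508, -208).

**Checks that disagreed:** A wrist-camera check put the lid's top at about 156–158 mm, against 158 mm expected, so the gap could be up to 2 mm less than 15 mm. The axis estimates also differ by 1–2 mm, which is within the camera calibration. I did not measure the jar's mouth directly after the lift.

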